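# Seat the weighing pan on the kitchen scale

## Task

Pick the weighing pan up by its black fin and put it back on the spring kitchen scale, orange tab over the orange mark, so that all three ball feet drop fully home into their seats and the pan sits level; then let go. The seat plate is clamped about a centimetre off the scale's centre, so find the seats by feel, and never load the scale beyond 1.5 kg (about 15 N). Leave the other kitchen things where they are.

Things in the scene. Friction and masses are not known exactly. Their poses are not given: they have to be found in the camera images.
- pan: Round aluminium weighing pan, 140 mm across, 0.28 to 0.44 kg, on three steel balls 16 mm in diameter. Origin: pan's centre at the level of the balls' lowest points; z up. Disc 13 to 17 mm above it, rim to 21.5 mm. Balls at (x, y) mm: (50, 0) cone foot, (-35, 35) groove foot, (-35, -35) flat foot. First stands on the counter.
- pan_fin (a point): Grip point in the black upright fin in the pan's middle, 46 mm above the pan's origin; axes as the pan's. Fin 50 mm long along x, 14 mm thick in y, from 17 to 63.5 mm above the pan's origin.
- pan_tab (a point): Outer part of the orange tab that sticks out of the pan's edge above the cone foot: 74 mm along the pan's +x, 15 mm above its origin.
- scale: White spring scale, fixed; housing 170 x 150 x 60 mm (x, y, z), dial on its +x side. Origin: centre of the underside, z up. Above it a grey seat plate 148 x 130 x 16 mm, orange mark at its +x edge, top 90 mm above the origin when unloaded. In its top a cone, a V groove along x and a sunken flat, laid out like the pan's feet: the pan fits with its axes parallel to the scale's.
- seat_centre (a point): Point on the scale's axis, 90 mm above its origin. The plate, and with it the right place for the pan's origin, is clamped off this point by 6 to 12 mm in x, in y or in both (scale's axes, either way; not measured) and does not slide sideways.
- seats (a point): A point 86 mm above the scale's origin, on its axis, to describe the seats. Cone and groove: mouths 16 mm wide, walls 60 degrees steep; groove 26 mm long; flat: pocket 26 mm square. A foot sinks 5.9 mm into each seat, all three together. Steel slides easily on the plate (friction 0.25 to 0.35).
- plate_travel (a joint): How far the seat plate is pressed down on its spring (m): 0 unloaded, 2 N per mm (the pan alone sinks it 1.4 to 2.2 mm), 0.0075 is the 1.5 kg limit, stop at 0.012.
- pink_box: Empty pink plastic container, 95 x 130 x 60 mm. Origin: centre of the underside. Bystander.
- clear_box: Empty clear plastic container, 95 x 130 x 60 mm. Origin: centre of the underside. Bystander.
- pan_lid: Bronze-coloured aluminium pan lid, 160 mm across, 51 mm high with its knob, lying on the counter. Origin: centre of the underside. Bystander.
- chopstick_a: Wooden chopstick, 225 x 7 x 7 mm, lying along its x. Origin: centre of the underside. Bystander.
- chopstick_b: The second chopstick of the pair, same size. Origin: centre of the underside. Bystander.
- mortar: White ceramic mortar with its pestle (one piece), 120 mm across, 75 mm high, pestle up to 125 mm. Origin: centre of the underside. Bystander.
- spice_jar: Closed amber glass jar, 52 mm across, 95 mm high. Origin: centre of the underside. Bystander.
Mind the look-alikes: they are no part of the job. Leave any green or red look-alike of the scale alone.

How it is judged (in metres and radians):
On the way, in this order (a step that is already met when the one before it is completed fails the run):
1. the pan is lifted off the counter (height (world z) of pan above 0.04 m), for 0.2 s.
2. the pan's three feet are in their seats, level (z of pan in the frame of scale below 0.0855 m and value of joint plate_travel below 0.0035 m and horizontal distance between pan and seat_centre below 0.022 m and angle between pan's own z axis and vertical below 0.025 rad), for 0.2 s.
At the end, for the whole second after the job is handed in: The pan rests released and still on the scale, all three feet home: origin 78 to 85 mm above the scale's (unseated 88 or more), within 22 mm sideways of the seat centre point, tab to the scale's +x, tilt under 0.025 rad; bystanders within 30 mm of where they began (z of pan in the frame of scale between 0.078 and 0.085 m and horizontal distance between pan and seat_centre below 0.022 m and x of pan_tab in the frame of scale above 0.04 m and angle between pan's own z axis and vertical below 0.025 rad and linear speed of pan below 0.01 m/s and not (distance of pink_box from where it was at the start of the episode above 0.03 m) and not (distance of clear_box from where it was at the start of the episode above 0.03 m) and not (distance of pan_lid from where it was at the start of the episode above 0.03 m) and not (distance of chopstick_a from where it was at the start of the episode above 0.03 m) and not (distance of chopstick_b from where it was at the start of the episode above 0.03 m) and not (distance of mortar from where it was at the start of the episode above 0.03 m) and not (distance of spice_jar from where it was at the start of the episode above 0.03 m)); the robot touches nothing.
It fails at once if the scale is loaded beyond 1.5 kg (its plate pressed down more than 7.5 mm) (value of joint plate_travel above 0.0075 m).
It fails at once if a bystander is moved by more than 30 mm (distance of any of pink_box, clear_box, pan_lid, chopstick_a, chopstick_b, mortar, spice_jar from where it was at the start of the episode above 0.03 m).
It also fails if it takes over 64 s, if anything falls off the work surface, if the arm or the gripper's body presses on something with over 40 N, if the wrist force passes 120 N, or if a joint passes its speed limit or range.

## Robot

A 7-joint arm with a two-finger parallel gripper is mounted at the origin on the work surface. World frame = base frame: x ahead of the robot, y to its left, z up, the work surface at z = 0. Lengths are in mm, angles in rad, forces in N, time in s.
With the tool pointing down it reaches from about 425 to 825 mm from the base axis. Payload 3.6 kg.
Tool frame: the origin (TCP) lies on the centre line of the jaws, within the pads' length; the fingertips stand 25 mm ahead of it and the grasp point (between the pads) lies 6 mm ahead of it; z points along the fingers, y is the line along which they close (so a half turn about z gives the same grasp; the last joint's range is limited). The gripper opens to 93 mm and grips with 3 to 60 N. Pads are 15 mm wide; open, the fingers measure 128 mm over their backs; the gripper's body (75 mm by 188 mm) begins 65 mm behind the grasp point.
Start: joints at [1.085, 0.615, -0.013, 1.423, 0.008, 1.103, -0.04], TCP at [288.456, -582.458, 243.64] pointing down, gripper open.
Joint ranges: [-3.12, 3.12], [-0.3, 2.06], [-1.34, 1.32], [0.26, 2.42], [-1.36, 4.5], [0.01, 1.98], [-2.84, 2.84]. Speed limits (rad/s): [2.79, 2.79, 3.14, 3.14, 3.14, 3.14, 3.14].

## Interface

Orientations are given as a unit quaternion [w, x, y, z].
In Python, from station import robot gives the robot as it stands.
- The arm moves only by the tool move_arm, never from a script. Its argument "targets" is a list of rows, each a list of 7 numbers: the opening, from 0 (shut) to 1 (fully open), then the shift along the tool's x, y, z each as a share of 100 mm, from -1 to 1, then the turn, a rotation vector about the tool's x, y, z each as a share of 2 rad, from -1 to 1. A call has 1 to 8 rows; each row is the pose to reach, as a shift and turn from the pose commanded when the call began, along the tool's axes at that moment; what a row does not reach only later rows make up. A row lasts 1/10 s, in which the tool goes at most 50 mm and 8.59 degrees, less where a joint would pass 70% of its speed; a pose out of reach is approached as far as the arm can. A call with a number of a shift or a turn outside -1 to 1 is refused whole. A call with a gripper value outside its range is refused whole. The fingers move at their own pace and stop on an object; the grip force is fixed at half the most. Time passes only in rows, so rows that repeat a pose let the fingers close. It gives the time, the measured TCP pose, the force, the opening and the grip force at its end, in the units of the state.
- robot.get_obs(): the state, without advancing time (a new reading comes with each control period).
- robot.capture(name): name is "side" or "top" or "wrist"; returns the picture (400x640x3 uint8, red, green, blue); there is no depth.
- robot.get_calibration(name): a dict with "intrinsics" (3x3 intrinsics, pixels), "extrinsics" (4x4, takes a point from camera to world coordinates). Camera axes: x right, y up, looking along -z (the intrinsics and any distortion apply to the point x, -y, -z); pixel columns grow to the right and rows downward; lengths in mm; the calibration is good to about 2 mm. A picture is of the moment at which its call begins: read the wrist's pose just before it. get_calibration takes no time and is no camera call; for the wrist camera it gives the pose at the moment of the call.
- robot.finish_job(): hands the job in; it is judged then, once.
Trained networks look in the newest picture that a camera, given by its name, has taken for a name from the list of things; names that differ only in an ending like _2 or _b are one class to them, and where a whole thing is asked for, a point or a joint stands for the part that bears it (a point fixed in the world has none). Each returns a list of dicts, best first, with "conf" (0 to 1); they miss things now and then, are a little off and sometimes report something else, mostly with a low value. They report only what shows in the picture. A call takes as long as a camera call. They do not tell look-alikes from the thing itself.
- robot.masks_of(camera, query): "region" (400x640 bool, what is visible of it).
- robot.place_of(camera, query): "position" ([x, y, z] in mm, in the coordinates of the camera as it stood for that picture, good to about 4 mm: a listed point, or the origin of a listed thing).
The state is a dict: "t": time; "joints": joint angles; "joint_vel": joint speeds; "effort": joint torques, N m; "tool_pos": TCP position; "ee_rot": TCP orientation; "force": force on the tool from outside, world axes, zero at the start; "torque": the same for the moment, N m; "opening": finger opening in mm; "grip_force": force on a finger pad.
Only numpy, scipy, OpenCV 4.12 (cv2) and the standard library are available. Lean on these libraries where they do the work, as an engineer would, in place of code of your own. Each camera call takes 0.05 s, during which the arm holds its last target. There are 200 camera calls.

## Working session

There is one attempt and no reset: what is moved stays moved. The work goes in short steps, Python scripts to look and compute and a tool call to move; the robot and the scene stay as the last step left them, time stands still between calls to the robot, and variables do not carry over. Pictures are saved under pics/ and viewed, at most 10 in all, crops included, and the job is handed in when it is done.

Besides the shell and the picture viewer there is one more tool, called after "Emit:" as name(argument=value, ...), one argument or row to a line, values as JSON. move_arm: Moves the arm, as the interface text tells. Shift numbers are shares of 100 mm and turn numbers shares of 2 rad, none past 1 either way. Its arguments: {"type":"object","properties":{"targets":{"type":"array"}},"required":["targets"]}

```bash
ls; mkdir -p pics; cat > h.py <<'E'
import numpy as np, cv2
from station import robot
from scipy.spatial.transform import Rotation as R
np.set_printoptions(precision=3,suppress=True)
def R_of(o): q=o["ee_rot"]; return R.from_quat([q[1],q[2],q[3],q[0]])
def snap(c,f=None):
    E=np.array(robot.get_calibration(c)["extrinsics"]); im=robot.capture(c)
    if f: cv2.imwrite("pics/"+f,np.ascontiguousarray(im[:,:,::-1]))
    return im,E
def places(c,q,E):
    return [(round(d["conf"],2),(E@np.r_[d["position"],1])[:3].round(1)) for d in robot.place_of(c,q)][:4]
E
python3 - <<'E'
from h import *
o=robot.get_obs(); print(o["t"],o["tool_pos"],o["ee_rot"],o["opening"],o["force"])
ims=[]
for c in("top","side"):
    im,E=snap(c); ims.append(im)
    for q in("pan","pan_fin","pan_tab","scale","seat_centre"): print(c,q,places(c,q,E))
cv2.imwrite("pics/a.png",np.vstack(ims)[::1,:,::-1][:, :].copy() if 0 else cv2.resize(np.vstack(ims)[:,:,::-1].copy(),(480,600)))
cv2.imwrite("pics/top.png",ims[0][:,:,::-1].copy());cv2.imwrite("pics/side.png",ims[1][:,:,::-1].copy())
E
```

```text
pics
0.0 [ 288.114 -581.813  242.489] [-0.001  0.974  0.228 -0.   ] 92.8837745099698 [ 0.44   0.553 -0.105]
top pan [(0.62, array([519.3, 249.3,  -1.3]))]
top pan_fin [(0.87, array([521.3, 248.6,  42. ]))]
top pan_tab [(0.67, array([597.8, 260.8,  11.4])), (0.67, array([520.5, 248.7,  -1.8])), (0.59, array([ 443.9, -438.4,   -0.1]))]
top scale [(0.71, array([250. , 237.2,  -5. ])), (0.69, array([ 262.5, -324.8,   -0.6]))]
top seat_centre [(0.75, array([ 261.6, -325.5,   81.2])), (0.64, array([257.7, 238.8,  86.4]))]
side pan [(0.88, array([525. , 252.4,  -1.2]))]
side pan_fin [(0.7, array([521.3, 250.3,  46.2]))]
side pan_tab [(0.74, array([596.5, 264. ,  12.3])), (0.27, array([ 529.8, -193.4,  -10.6]))]
side scale [(0.84, array([ 265.1, -326.9,   -0.8])), (0.73, array([262.2, 238.4,   1.3])), (0.67, array([ 531.6, -193. ,   -8.4]))]
side seat_centre [(0.94, array([ 266. , -323.3,   86.3])), (0.84, array([257. , 235.5,  89.5]))]
```

View pics/top.png

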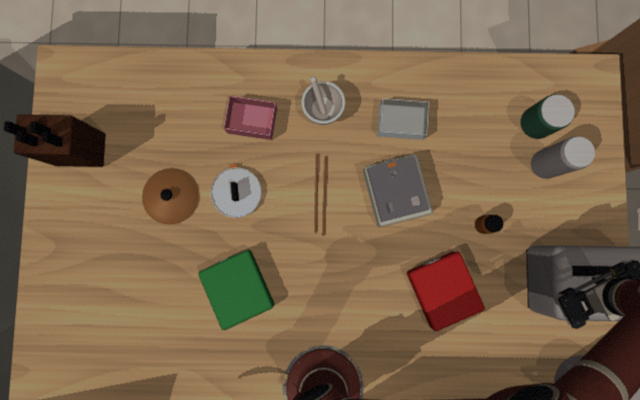

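View pics/side.png

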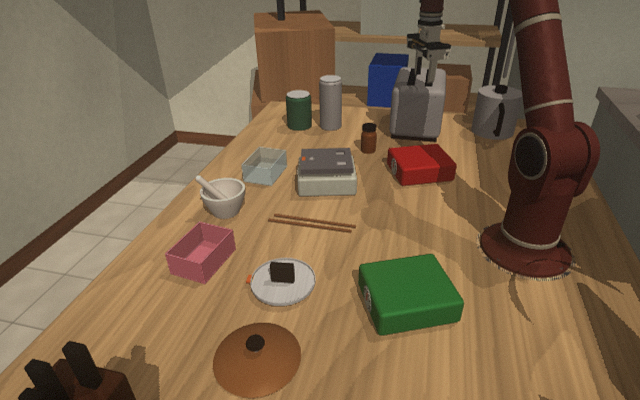

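The true scale is the grey-plated one at top px (397,190), about (530,-193) mm. The green and red boxes are look-alikes. The pan is at top px (237,190), about (521,249) mm, with its tab at (235,165). I'll go to the scale first and look at the seats with the wrist camera.

Emit:
move_arm(
  targets=[
    [1,0,0,-0.5,0,0,0],
    [1,0.3,-0.18,-0.8,0,0,0],
    [1,0.7,-0.4,-0.8,0,0,0],
    [1,1,-0.62,-0.8,0,0,0],
  ],
)

```text
t: 1.0
tool_pos: [352.8, -481.0, 325.1]
ee_rot: [0.001, 0.974, 0.229, 0.002]
force: [0.4, 0.6, 0.0]
opening: 93.1
grip_force: 0.0
```

Emit:
move_arm(
  targets=[
    [1,0.4,-0.25,0,0,0,0],
    [1,0.8,-0.5,0,0,0,0],
    [1,1,-0.62,0,0,0,0],
  ],
)

```text
t: 1.3
tool_pos: [415.7, -377.7, 324.1]
ee_rot: [-0.001, 0.973, 0.231, 0.001]
force: [0.1, 0.6, -0.5]
opening: 93.0
grip_force: 0.0
```

Emit:
move_arm(
  targets=[
    [1,0.4,-0.25,0,0,0,0],
    [1,0.8,-0.5,0,0,0,0],
    [1,1,-0.62,0,0,0,0],
  ],
)

```text
t: 1.6
tool_pos: [477.4, -277.5, 324.0]
ee_rot: [-0.001, 0.973, 0.231, 0.001]
force: [1.1, -0.5, 0.3]
opening: 92.9
grip_force: 0.0
```

Emit:
move_arm(
  targets=[
    [1,0.4,-0.25,0,0,0,0.07],
    [1,0.8,-0.5,0,0,0,0.14],
    [1,0.9,-0.55,0,0,0,0.14],
    [1,0.9,-0.55,0,0,0,0.14],
    [1,0.9,-0.55,0,0,0,0.14],
  ],
)

```text
t: 2.1
tool_pos: [530.2, -195.2, 323.7]
ee_rot: [0.001, 0.996, 0.089, -0.0]
force: [-0.6, 0.0, 0.1]
opening: 93.0
grip_force: 0.0
```

```bash
python3 - <<'E'
from h import *
o=robot.get_obs(); print(o["t"],o["tool_pos"],R_of(o).as_matrix()[:,0],o["force"],o["joints"])
im,E=snap("wrist","w1.png"); print(E, robot.get_calibration("wrist")["intrinsics"])
for q in("scale","seat_centre","seats"): print(q,places("wrist",q,E))
E
```

```text
2.1 [ 530.151 -195.163  323.653] [ 0.984  0.178 -0.001] [-0.593  0.018  0.088] [ 0.338  0.413 -0.038  1.55   0.018  1.179 -1.096]
[[   0.178    0.945    0.276  605.589]
 [  -0.984    0.171    0.051 -180.407]
 [   0.001   -0.28     0.96   464.957]
 [   0.       0.       0.       1.   ]] [[305.31    0.    321.605]
 [  0.    305.31  198.164]
 [  0.      0.      1.   ]]
scale [(0.9, array([ 264.2, -321.3,    0.8])), (0.59, array([264.1, 238.6,   3.3]))]
seat_centre [(0.58, array([ 267.9, -322.7,   87.9]))]
seats [(0.84, array([ 264., -324.,   89.]))]
```

View pics/w1.png

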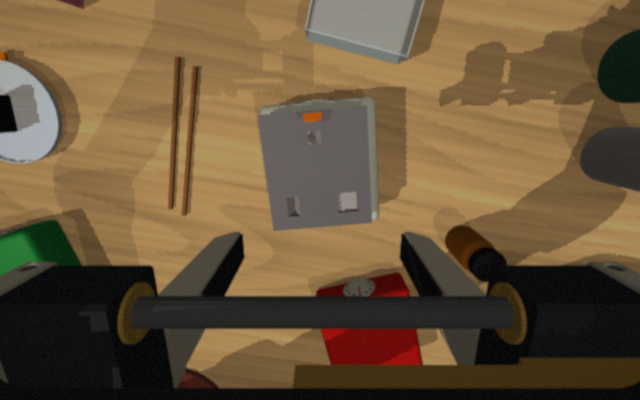

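The wrist view shows the seat plate with the orange mark (313,117), cone (313,138), groove (293,207) and flat (348,202). I'll measure them on an enlarged crop.

```bash
python3 - <<'E'
import cv2
im=cv2.imread("pics/w1.png")[95:235,250:390]
cv2.imwrite("pics/w1c.png",cv2.convertScaleAbs(cv2.resize(im,(588,588),interpolation=cv2.INTER_CUBIC),alpha=1.6))
E
```

```text
(no output)
```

View pics/w1c.png

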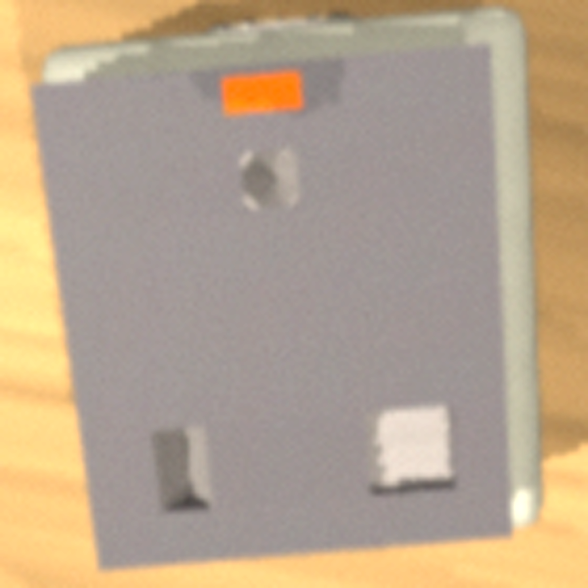

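```bash
cat >> h.py <<'E'
def toplane(uv,E,K,z):
    d=E[:3,:3]@np.array([(uv[0]-K[0,2])/K[0,0],-(uv[1]-K[1,2])/K[1,1],-1]); return E[:3,3]+d*(z-E[2,3])/d[2]
def fit(P,Q): # 2D rigid P->Q
    p,q=np.mean(P,0),np.mean(Q,0); a=(P-p)[:,0]+1j*(P-p)[:,1]; b=(Q-q)[:,0]+1j*(Q-q)[:,1]
    th=np.angle(np.sum(b*np.conj(a))); c,s=np.cos(th),np.sin(th); Rm=np.array([[c,-s],[s,c]])
    return th,q-Rm@p,(P@Rm.T+q-Rm@p)-Q
E
python3 - <<'E'
from h import *
K=np.array(robot.get_calibration("wrist")["intrinsics"]);E=np.array(robot.get_calibration("wrist")["extrinsics"])
f=lambda L,z:np.array([toplane((250+u/4.2,95+v/4.2),E,K,z)[:2] for u,v in L])
S=f([(269,180),(182,469),(413,447)],90); print(S)
print("seats",fit(np.array([[50,0],[-35,35],[-35,-35.]]),S))
C=f([(35,87),(490,45),(512,535),(100,568)],90)
print("plate",fit(np.array([[74,65],[74,-65],[-74,-65],[-74,65.]]),C))
E
```

```text
[[ 571.066 -178.064]
 [ 480.192 -166.497]
 [ 499.558 -234.951]]
seats (np.float64(0.27337452833147013), array([ 523.358, -191.371]), array([[ 0.435,  0.193],
       [ 0.016, -0.623],
       [-0.451,  0.43 ]]))
plate (np.float64(0.26212964592189625), array([ 530.954, -189.609]), array([[ 0.607,  0.973],
       [ 0.649, -0.501],
       [-0.537, -0.489],
       [-0.719,  0.017]]))
```

Seats fit with residuals under 1 mm: pan target about (523.4,-191.4), yaw about 0.27. Next is the pan.

Emit:
move_arm(
  targets=[
    [1,0.07,-0.45,0,0,0,0],
    [1,0.14,-0.88,0,0,0,0],
  ],
)

```text
t: 2.5
tool_pos: [528.5, -105.9, 323.6]
ee_rot: [0.0, 0.996, 0.087, 0.0]
force: [0.2, 0.3, -0.1]
opening: 93.2
grip_force: 0.0
```

Emit:
move_arm(
  targets=[
    [1,0.07,-0.45,0,0,0,0],
    [1,0.14,-0.88,0,0,0,0],
  ],
)

```text
t: 2.7
tool_pos: [526.7, -14.8, 323.9]
ee_rot: [0.0, 0.996, 0.089, 0.0]
force: [0.6, 0.0, 0.3]
opening: 93.0
grip_force: 0.0
```

Emit:
move_arm(
  targets=[
    [1,0.07,-0.45,0,0,0,0],
    [1,0.14,-0.88,0,0,0,0],
  ],
)

```text
t: 2.9
tool_pos: [524.9, 74.4, 324.0]
ee_rot: [0.0, 0.996, 0.089, 0.0]
force: [0.7, -0.6, 0.1]
opening: 93.2
grip_force: 0.0
```

Emit:
move_arm(
  targets=[
    [1,0.07,-0.45,0,0,0,0],
    [1,0.14,-0.88,0,0,0,0],
  ],
)

```text
t: 3.1
tool_pos: [523.1, 163.4, 324.0]
ee_rot: [0.0, 0.996, 0.089, 0.0]
force: [-0.2, 0.4, 0.3]
opening: 93.1
grip_force: 0.0
```

Emit:
move_arm(
  targets=[
    [1,0.07,-0.4,0.3,0,0,0],
    [1,0.14,-0.8,0.6,0,0,0],
    [1,0.14,-0.86,0.8,0,0,0],
    [1,0.14,-0.86,0.8,0,0,0],
  ],
)

```text
t: 3.5
tool_pos: [519.4, 250.2, 240.5]
ee_rot: [0.001, 0.996, 0.091, -0.003]
force: [-0.1, -1.0, 0.7]
opening: 92.9
grip_force: 0.0
```

```bash
python3 - <<'E'
from h import *
o=robot.get_obs(); print(o["t"],o["tool_pos"],R_of(o).as_matrix()[:,0],o["force"])
im,E=snap("wrist","w2.png")
for q in("pan","pan_fin","pan_tab"): print(q,places("wrist",q,E))
np.save("E2.npy",E)
E
```

```text
3.5 [519.449 250.191 240.516] [ 0.983  0.181 -0.007] [-0.145 -1.039  0.67 ]
pan [(0.79, array([521.7, 255.2,   0.6]))]
pan_fin [(0.93, array([524.5, 246.7,  46.1]))]
pan_tab [(0.63, array([593.7, 259.6,  15.3])), (0.27, array([523. ,  25.4,  -2. ]))]
```

View pics/w2.png

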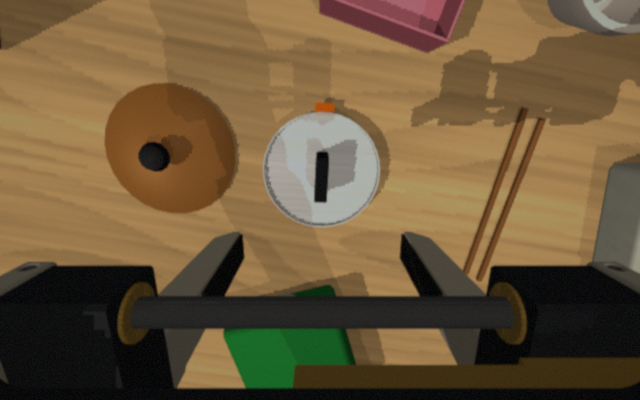

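The pan disc spans px (264..379,112..226), its fin is at (321,176) and its tab at (325,107).

```bash
python3 - <<'E'
from h import *
K=np.array(robot.get_calibration("wrist")["intrinsics"]);E=np.load("E2.npy")
im=cv2.imread("pics/w2.png").astype(int)
b,g,r=im[...,0],im[...,1],im[...,2]
m=(r>180)&(g<130)&(b<80); m[:95]=0;m[125:]=0; v,u=np.nonzero(m[:,300:350]); tab=toplane((u.mean()+300,v.mean()),E,K,15.5); print("tab",u.mean()+300,v.mean(),tab,len(u))
d=(im.max(2)<45); d[:140]=0; d[212:]=0; v,u=np.nonzero(d[:,308:340]);u=u+308; print("fin px",u.min(),u.max(),v.min(),v.max())
for uv in [(264,169),(379,169),(321.5,112),(321.5,226)]: print(toplane(uv,E,K,21.5)[:2])
for vv in range(v.min(),v.max()+1,6): print(vv,u[v==vv].min(),u[v==vv].max(),toplane((u[v==vv].mean(),vv),E,K,63.5)[:2])
E
```

```text
tab nan nan [nan nan nan] 0
fin px 315 327 152 200
[513.419 319.889]
[538.345 184.631]
[590.407 264.17 ]
[453.961 239.012]
152 320 325 [551.847 256.032]
158 317 327 [545.593 255.404]
164 317 327 [539.364 254.253]
170 316 327 [532.968 253.608]
176 316 326 [526.499 252.956]
182 316 326 [520.052 251.77 ]
188 316 326 [513.53  250.571]
194 316 325 [506.834 249.889]
200 315 325 [500.059 249.2  ]<stdin>:5: RuntimeWarning: Mean of empty slice.
  ret = ret.dtype.type(ret / rcount)
```

Emit:
move_arm(
  targets=[
    [1,0.05,-0.01,0.3,0,0,0.027],
    [1,0.05,-0.01,0.7,0,0,0.027],
    [1,0.05,-0.01,1,0,0,0.027],
    [0.6,0.05,-0.01,1,0,0,0.027],
  ],
)

```text
t: 4.1
tool_pos: [525.0, 249.1, 141.3]
ee_rot: [0.002, 0.998, 0.062, -0.003]
force: [0.2, -0.2, 0.4]
opening: 88.7
grip_force: 0.0
```

Emit:
move_arm(
  targets=[
    [0.6,0,0,0.3,0,0,0],
    [0.6,0,0,0.6,0,0,0],
    [0.6,0,0,0.9,0,0,0],
    [0.6,0,0,0.9,0,0,0],
    [0.6,0,0,0.9,0,0,0],
  ],
)

```text
t: 4.6
tool_pos: [528.0, 252.0, 55.8]
ee_rot: [-0.001, 0.998, 0.062, 0.002]
force: [0.4, 0.5, 1.0]
opening: 56.5
grip_force: 0.0
```

Emit:
move_arm(
  targets=[
    [0.6,-0.03,0,0.05,0,0,0],
    [0.6,-0.03,0,0.05,0,0,0],
    [0.3,-0.03,0,0.05,0,0,0],
    [0,-0.03,0,0.05,0,0,0],
    [0,-0.03,0,0.05,0,0,0],
    [0,-0.03,0,0.05,0,0,0],
    [0,-0.03,0,0.05,0,0,0],
    [0,-0.03,0,0.05,0,0,0],
  ],
)

```text
t: 5.4
tool_pos: [523.3, 251.5, 48.7]
ee_rot: [0.0, 0.998, 0.063, -0.0]
force: [-0.4, -0.0, -0.6]
opening: 13.7
grip_force: 30.0
```

Emit:
move_arm(
  targets=[
    [0,0,0,0,0,0,0],
    [0,0,0,0,0,0,0],
    [0,0,0,0,0,0,0],
    [0,0,0,0,0,0,0],
  ],
)

```text
t: 5.8
tool_pos: [523.3, 251.6, 48.7]
ee_rot: [-0.0, 0.998, 0.063, -0.0]
force: [0.7, -0.5, -0.2]
opening: 14.1
grip_force: 30.0
```

Emit:
move_arm(
  targets=[
    [0,0,0,-0.1,0,0,0],
    [0,0,0,-0.3,0,0,0],
    [0,0,0,-0.6,0,0,0],
    [0,0,0,-0.9,0,0,0],
    [0,0,0,-1,0,0,0],
    [0,0,0,-1,0,0,0],
  ],
)

```text
t: 6.4
tool_pos: [523.8, 251.8, 150.0]
ee_rot: [-0.001, 0.998, 0.063, 0.001]
force: [-0.9, 0.7, -3.8]
opening: 13.6
grip_force: 30.0
```

Emit:
move_arm(
  targets=[
    [0,-0.02,0.15,-0.3,0,0,0],
    [0,-0.06,0.5,-0.5,0,0,0],
    [0,-0.11,0.88,-0.5,0,0,0],
  ],
)

```text
t: 6.7
tool_pos: [524.1, 163.7, 199.6]
ee_rot: [-0.001, 0.998, 0.065, 0.001]
force: [-0.2, -0.6, -4.1]
opening: 13.8
grip_force: 30.0
```

Emit:
move_arm(
  targets=[
    [0,-0.05,0.4,0,0,0,0],
    [0,-0.1,0.8,0,0,0,0],
    [0,-0.11,0.88,0,0,0,0],
  ],
)

```text
t: 7.0
tool_pos: [522.0, 66.3, 196.5]
ee_rot: [0.003, 0.998, 0.058, -0.003]
force: [0.3, -0.8, -4.0]
opening: 13.6
grip_force: 30.0
```

Emit:
move_arm(
  targets=[
    [0,-0.05,0.4,0,0,0,0],
    [0,-0.1,0.8,0,0,0,0],
    [0,-0.11,0.88,0,0,0,0],
  ],
)

```text
t: 7.3
tool_pos: [522.0, -21.5, 196.6]
ee_rot: [0.002, 0.998, 0.058, -0.003]
force: [0.7, -1.5, -4.4]
opening: 13.5
grip_force: 30.0
```

```bash
python3 - <<'E'
from h import *
o=robot.get_obs(); print(o["t"],o["tool_pos"],o["force"],o["torque"],o["opening"])
im,E=snap("wrist","w3.png"); np.save("E3.npy",E)
print(R_of(o).as_matrix()); print(np.array(o["tool_pos"]))
for q in("pan","pan_fin","pan_tab"): print(q,places("wrist",q,E))
E
```

```text
7.3 [521.985 -21.528 196.647] [ 0.714 -1.54  -4.413] [ 0.009 -0.011 -0.038] 13.483693120937188
[[ 0.993  0.117 -0.005]
 [ 0.117 -0.993 -0.005]
 [-0.005  0.004 -1.   ]]
[521.985 -21.528 196.647]
pan [(0.62, array([522.6, -18.1, 148.3]))]
pan_fin [(0.74, array([523.7, -26.8, 190.4]))]
pan_tab [(0.9, array([590.4, -13.5, 161.9]))]
```

View pics/w3.png

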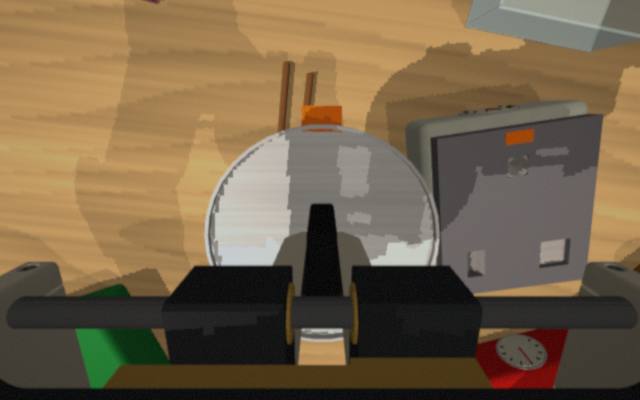

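```bash
python3 - <<'E'
from h import *
K=np.array(robot.get_calibration("wrist")["intrinsics"]);E=np.load("E3.npy")
Rt=np.array([[.993,.117,-.005],[.117,-.993,-.005],[-.005,.004,-1]]);p=np.array([521.985,-21.528,196.647])
for n,uv,z in[("rim front",(322,125.5),169.4),("rim L",(206,228),169.4),("rim R",(439.5,228),169.4),("fin front top",(321.5,205),211.4),("tab c",(322,117),163.4),("cone",(517,167),90),("groove",(477,263),90),("flat",(554,252),90)]:
    w=toplane(uv,E,K,z); print(n,w,Rt.T@(w-p))
E
```

```text
rim front [589.642 -12.971 169.4  ] [68.32  -0.69  26.866]
rim L [523.036  48.207 169.4  ] [  9.339 -69.233  26.893]
rim R [538.958 -89.101 169.4  ] [ 9.084 68.976 27.5  ]
fin front top [558.479 -16.21  211.4  ] [ 36.787  -0.952 -14.962]
tab c [593.857 -12.505 163.4  ] [72.59  -0.684 32.843]
cone [ 571.02  -177.235   90.   ] [ 31.007 159.927 107.18 ]
groove [ 481.317 -167.403   90.   ] [-56.917 139.669 107.58 ]
flat [ 499.953 -233.209   90.   ] [-46.111 207.195 107.816]
```

The pan hangs centred about 1.5 mm behind the TCP in tool x. A second look at the seats agrees within 1–2 mm.

Emit:
move_arm(
  targets=[
    [0,-0.04,0.4,0,0,0,0],
    [0,-0.08,0.8,0,0,0,0],
    [0,-0.09,0.9,0,0,0,0],
  ],
)

```text
t: 7.8
tool_pos: [525.8, -109.0, 198.1]
ee_rot: [0.002, 0.998, 0.061, -0.001]
force: [-0.2, -0.2, -3.9]
opening: 13.9
grip_force: 30.0
```

Emit:
move_arm(
  targets=[
    [0,-0.04,0.4,0,0,0,-0.036],
    [0,-0.08,0.74,0.1,0,0,-0.072],
    [0,-0.08,0.78,0.3,0,0,-0.072],
    [0,-0.08,0.78,0.35,0,0,-0.072],
    [0,-0.08,0.78,0.35,0,0,-0.072],
    [0,-0.08,0.78,0.35,0,0,-0.072],
  ],
)

```text
t: 8.4
tool_pos: [528.9, -180.6, 164.1]
ee_rot: [-0.001, 0.991, 0.137, 0.001]
force: [0.7, 0.1, -3.8]
opening: 13.9
grip_force: 30.0
```

```bash
python3 - <<'E'
from h import *
o=robot.get_obs(); print(o["t"],o["tool_pos"],o["force"],o["torque"],o["opening"]); print(R_of(o).as_matrix())
E
```

```text
8.4 [ 528.872 -180.556  164.102] [ 0.682  0.095 -3.829] [ 0.014  0.078 -0.024] 13.913888149645224
[[ 0.963  0.27   0.001]
 [ 0.27  -0.963  0.002]
 [ 0.001 -0.001 -1.   ]]
```

Emit:
move_arm(
  targets=[
    [0,-0.067,0.086,0.1,0,0,0],
    [0,-0.067,0.086,0.2,0,0,0],
    [0,-0.067,0.086,0.2,0,0,0],
    [0,-0.067,0.086,0.2,0,0,0],
  ],
)

```text
t: 8.8
tool_pos: [523.5, -193.1, 143.3]
ee_rot: [-0.0, 0.991, 0.135, -0.0]
force: [0.3, -0.0, -4.2]
opening: 13.9
grip_force: 30.0
```

Emit:
move_arm(
  targets=[
    [0,0.019,-0.019,0,0,0,0],
    [0,0.019,-0.019,0.02,0,0,0],
    [0,0.019,-0.019,0.03,0,0,0],
    [0,0.019,-0.019,0.03,0,0,0],
  ],
)

```text
t: 9.2
tool_pos: [525.0, -190.9, 140.6]
ee_rot: [-0.0, 0.991, 0.135, -0.0]
force: [0.2, -0.7, -3.4]
opening: 13.6
grip_force: 30.0
```

Emit:
move_arm(
  targets=[
    [0,0,0,0.01,0,0,0],
    [0,0,0,0.02,0,0,0],
    [0,0,0,0.02,0,0,0],
  ],
)

```text
t: 9.5
tool_pos: [524.9, -191.1, 138.5]
ee_rot: [-0.0, 0.991, 0.134, -0.0]
force: [0.7, -0.1, -3.5]
opening: 13.8
grip_force: 30.0
```

Emit:
move_arm(
  targets=[
    [0,0,0,0.01,0,0,0],
    [0,0,0,0.02,0,0,0],
    [0,0,0,0.02,0,0,0],
  ],
)

```text
t: 9.8
tool_pos: [524.9, -191.0, 136.5]
ee_rot: [-0.0, 0.991, 0.135, -0.0]
force: [-0.8, -0.7, -3.6]
opening: 13.9
grip_force: 30.0
```

Emit:
move_arm(
  targets=[
    [0,0,0,0.01,0,0,0],
    [0,0,0,0.015,0,0,0],
    [0,0,0,0.015,0,0,0],
  ],
)

```text
t: 10.1
tool_pos: [525.0, -191.0, 135.1]
ee_rot: [-0.0, 0.991, 0.134, -0.0]
force: [-0.7, 0.4, -3.4]
opening: 13.8
grip_force: 30.0
```

Emit:
move_arm(
  targets=[
    [0,0,0,0.01,0,0,0],
    [0,0,0,0.015,0,0,0],
    [0,0,0,0.015,0,0,0],
  ],
)

```text
t: 10.4
tool_pos: [525.1, -191.1, 133.6]
ee_rot: [0.0, 0.991, 0.135, 0.0]
force: [-0.2, -0.0, -4.2]
opening: 13.9
grip_force: 30.0
```

```bash
python3 - <<'E'
from h import *
o=robot.get_obs(); print(o["t"],o["tool_pos"],o["force"],o["torque"]); print(R_of(o).as_matrix())
E
```

```text
10.4 [ 525.113 -191.072  133.628] [-0.156 -0.038 -4.24 ] [0.044 0.035 0.039]
[[ 0.964  0.267  0.   ]
 [ 0.267 -0.964  0.   ]
 [ 0.     0.    -1.   ]]
```

Emit:
move_arm(
  targets=[
    [0,0,0,0.01,0,0,0],
    [0,0,0,0.015,0,0,0],
    [0,0,0,0.015,0,0,0],
  ],
)

```text
t: 10.7
tool_pos: [525.2, -191.3, 132.3]
ee_rot: [0.0, 0.991, 0.134, 0.0]
force: [-0.2, -0.1, -3.1]
opening: 14.0
grip_force: 30.0
```

Emit:
move_arm(
  targets=[
    [0,0,0,0.01,0,0,0],
    [0,0,0,0.015,0,0,0],
    [0,0,0,0.015,0,0,0],
    [0,0,0,0.015,0,0,0],
  ],
)

```text
t: 11.1
tool_pos: [525.2, -191.3, 131.0]
ee_rot: [0.0, 0.991, 0.134, 0.0]
force: [-1.3, -0.9, 0.0]
opening: 14.1
grip_force: 30.0
```

Emit:
move_arm(
  targets=[
    [0,0,0,0.01,0,0,0],
    [0,0,0,0.01,0,0,0],
    [0,0,0,0,0,0,0],
    [0,0,0,0,0,0,0],
  ],
)

```text
t: 11.5
tool_pos: [525.2, -191.3, 130.8]
ee_rot: [0.0, 0.991, 0.134, 0.0]
force: [-0.0, -1.5, 1.3]
opening: 13.5
grip_force: 30.0
```

Emit:
move_arm(
  targets=[
    [0.3,0,0,0,0,0,0],
    [0.5,0,0,0,0,0,0],
    [0.6,0,0,0,0,0,0],
    [0.6,0,0,0,0,0,0],
    [0.6,0,0,0,0,0,0],
    [0.6,0,0,0,0,0,0],
  ],
)

```text
t: 12.1
tool_pos: [525.1, -191.0, 130.6]
ee_rot: [-0.0, 0.991, 0.135, -0.0]
force: [-0.1, -0.7, 0.8]
opening: 54.8
grip_force: 0.0
```

Emit:
move_arm(
  targets=[
    [0.6,0,0,-0.2,0,0,0],
    [0.6,0,0,-0.5,0,0,0],
    [0.6,0,0,-1,0,0,0],
    [0.6,0,0,-1,0,0,0],
    [0.6,0,0,-1,0,0,0],
    [0.6,0,0,-1,0,0,0],
  ],
)

```text
t: 12.7
tool_pos: [524.1, -190.9, 229.6]
ee_rot: [-0.001, 0.991, 0.135, -0.001]
force: [0.3, -0.6, -0.1]
opening: 55.7
grip_force: 0.0
```

```bash
python3 - <<'E'
from h import *
o=robot.get_obs(); print(o["t"],o["tool_pos"],o["force"],o["opening"])
K=np.array(robot.get_calibration("wrist")["intrinsics"])
im,E=snap("wrist","w4.png")
for q in("pan","pan_fin","pan_tab"): print(q,places("wrist",q,E))
im,E=snap("side","s4.png")
for q in("pan","pan_fin","pan_tab"): print(q,places("side",q,E))
s=cv2.resize(cv2.imread("pics/s4.png")[110:210,250:410],(640,400),interpolation=cv2.INTER_CUBIC); cv2.imwrite("pics/s4c.png",s)
E
```

```text
12.7 [ 524.103 -190.85   229.559] [ 0.256 -0.598 -0.1  ] 55.69179468862514
pan [(0.58, array([ 525. , -188.6,   84.5]))]
pan_fin [(0.62, array([ 526.1, -191.6,  126.7]))]
pan_tab [(0.65, array([ 592. , -173.8,   96.4]))]
pan [(0.72, array([ 520.5, -187.5,   78.7]))]
pan_fin [(0.88, array([ 522.1, -192.6,  125.9]))]
pan_tab [(0.82, array([ 596. , -171.5,   93.7]))]
```

View pics/w4.png

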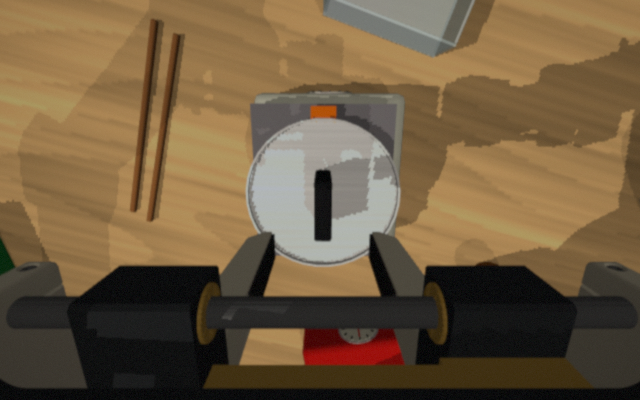

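View pics/s4c.png

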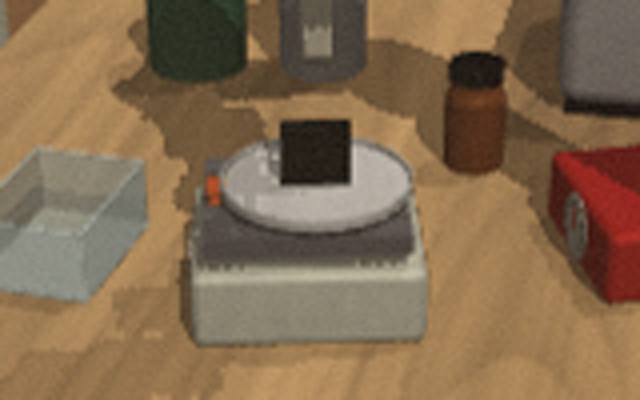

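The wrist view shows the pan disc at (323,190), with its tab over the orange mark (323,112). The side view shows it level and low on the plate. Contact force only began at seated depth, so I'm handing in.

```bash
python3 -c "
from station import robot
print(robot.finish_job())"
```

```text
the job is handed in; nothing more can be done
None
```

The job is handed in: the pan is back on the spring scale with its orange tab over the mark and the gripper clear; readings put it level and fully home (about 82 mm when released), the peak load was far below 15 N, and no verdict came back.

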